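# Load the cheese-brushing well

### The job

Get the brushing well ready: lift its lid right back until it rests on its stop, then slide the tray with the two cheeses in through the open end, under the side lips, fully home against the end wall. Keep the tray level with both cheeses lying on it, leave the lid open, and do not disturb the brushes, bottle, mould and cheese wheels standing around.

Things in the scene. Friction and masses are not known exactly. Their poses are not given: they have to be found in the camera images.
- well: Brushing well: fixed white plastic trough, 110 mm high, lidded. Origin on the table under the tray's place; x points away from the robot to the hinge, y is the way the tray slides in. Floor 10 mm above the table; side walls' inner faces at x = -60 and +60 mm (outer -70, +95), y -87 to +97; end wall's inner face at y = +87; the end at y = -87 is open over its full height. Place and yaw vary.
- well_mouth (a point): Centre of the well's open end, on its floor: well frame (0, -87, 10) mm, same axes. Outside it the floor goes on as a flat sill to well y = -137 mm (150 mm wide) with two 22 mm high flared guides, 120 mm apart at the mouth and about 140 mm apart at y = -117.
- well_lip (a point): Middle of the inner edge of the lip on the robot's side, well frame (-48, 0, 26) mm. Steel lips run along both side walls for the well's whole length, reaching 12 mm inward, undersides 16 mm and tops 22 mm above the floor: the tray's edges must slide in beneath them, it cannot come in from above.
- lid (a joint): Opening angle of the well's flat aluminium lid (164 x 192 x 6 mm, 350 g), rad: 0 closed and level, 1.57 upright, 1.85 leaning back on its stop. It has no catch; let go below about 1.5 it falls shut, beyond about 1.6 it falls back on its stop.
- lid_handle (a point): Middle of the lid's handle bar: a round steel bar, 12 mm thick and 100 mm long, parallel to the hinge, 45 mm out from the lid's front edge (39 mm free gap), in the plane of the lid, 205 mm from the hinge line. Lid closed: 116 mm above the table, on the robot's side. A round bar: the lid can turn in a grip that stays pointing down.
- lid_hinge (a point): Middle of the hinge line, 112 mm above the table, well frame (88, 0, 112) mm; the line runs along the well's y axis. Same axes as the well.
- tray: Loose aluminium carrying tray, 112 mm (x) by 170 mm (y), plate 8 mm thick, 350 g, rims 6 mm above the plate set in 12 mm from the long edges; origin at the centre of its underside. A steel bridge handle crosses its middle along x. Same turned end for end. Home: origin at well frame (0, 0 to 2, 10) mm, y axes parallel, 4 mm free on each long side.
- tray_handle (a point): Middle of the tray's handle bar, 75 mm above the tray's underside: 80 mm long along the tray's x, 12 mm thick along its y, 14 mm high, on a post at each end; free underneath (cheeses reach only to 38 mm above the tray's underside). Axes of the tray.
- cheese_a: Small cream-coloured cheese, 76 mm across, 30 mm high, about 140 g, lying loose on the tray, on one side of the handle (tray y about -42 mm). Origin at the centre of its underside.
- cheese_b: The like cheese on the other side of the handle (tray y about +42 mm).
- brush_a: Bystander: wooden scrubbing brush lying bristles down, 170 x 46 x 40 mm, origin under its centre, long axis x.
- brush_b: Bystander: another such brush.
- wheel_a: Bystander: cheese wheel 110 mm across, 38 mm high, lying on the table; origin under its centre.
- wheel_b: Bystander: another such wheel.
- spray: Bystander: white bottle, 68 mm across, 190 mm high, upright; origin under its centre.
- mould: Bystander: empty white cheese mould (cup), 96 mm across, 85 mm high; origin under its centre.
Things that resemble listed ones, but are neither listed nor needed, are in the scene too. There is more than one size of the tray; the one meant has the size given above.

How it is judged:
On the way, in this order (a step that is already met when the one before it is completed fails the run):
1. the lid is lifted back and rests on its stop (value of joint lid above 1.78 rad and velocity of joint lid below 0.1 rad/s), for 0.2 s.
2. the tray is fully home in the well (x of tray in the frame of well between -0.008 and 0.008 m and y of tray in the frame of well between -0.006 and 0.008 m and z of tray in the frame of well below 0.0135 m and angle between the y axis of tray and the y axis of well, either way round below 0.08 rad), for 0.2 s.
At the end, for the whole second after the job is handed in: The lid leans on its stop (angle over 1.78 of 1.85 rad) and is still; the tray lies at rest on the well's floor (underside within 3.5 mm of it) under the lips, its far edge within 8 mm of the end wall, square to the well within 0.08 rad; both cheeses lie flat on the tray (all of step 2 and value of joint lid above 1.78 rad and z of cheese_a in the frame of tray between 0.004 and 0.014 m and angle between each of cheese_a, cheese_b's own z axis and vertical below 0.15 rad and x of cheese_a in the frame of tray between -0.05 and 0.05 m and y of cheese_a in the frame of tray between -0.09 and 0.09 m and z of cheese_b in the frame of tray between 0.004 and 0.014 m and x of cheese_b in the frame of tray between -0.05 and 0.05 m and y of cheese_b in the frame of tray between -0.09 and 0.09 m and linear speed of tray below 0.02 m/s and velocity of joint lid below 0.05 rad/s); the robot touches nothing.
It fails at once if the tray is tipped by more than 0.35 rad (angle between tray's own z axis and vertical above 0.35 rad).
It fails at once if a bystander is pushed more than 30 mm from its place or knocked over (distance of any of brush_a, brush_b, wheel_a, wheel_b, spray, mould from where it was at the start of the episode above 0.03 m or angle between any of brush_a, brush_b, wheel_a, wheel_b, spray, mould's own z axis and vertical above 0.5 rad).
It fails at once if a cheese comes off the tray (distance between any of cheese_a, cheese_b and tray above 0.1 m).
It also fails if it takes over 72 s, if anything falls off the work surface, if the arm or the gripper's body presses on something with over 40 N, if the wrist force passes 120 N, or if a joint passes its speed limit or range.

### The arm

A 7-joint arm with a two-finger parallel gripper is mounted at the origin on the work surface. World frame = base frame: x ahead of the robot, y to its left, z up, the work surface at z = 0. Lengths are in m, angles in rad, forces in N, time in s.
With the tool pointing down it reaches from about 0.425 to 1.025 m from the base axis. Payload 9.4 kg.
Tool frame: the origin (TCP) lies at the very end of the fingers, on their centre line; the grasp point (between the pads) lies 19 mm behind it; z points along the fingers, y is the line along which they close (so a half turn about z gives the same grasp; the last joint's range is limited). The gripper opens to 93 mm and grips with 3 to 60 N. Pads are 15 mm wide; open, the fingers measure 128 mm over their backs; the gripper's body (75 mm by 188 mm) begins 65 mm behind the grasp point.
Start: joints at [1.126, 0.599, -0.003, 1.599, 0.002, 0.943, -0.08], TCP at [0.261, -0.677, 0.219] pointing down, gripper open.
Joint ranges: [-2.57, 2.57], [-0.35, 1.97], [-1.29, 1.29], [0.11, 2.56], [-1.05, 4.19], [0.11, 1.86], [-2.63, 2.63]. Speed limits (rad/s): [2.22, 2.22, 3.01, 3.01, 3.14, 3.14, 3.14].

### API

Orientations are given as a 3x3 rotation matrix whose columns are the frame's x, y, z axes.
In Python, from station import arm, cams, ticket gives the robot as it stands.
- The arm moves only by the tool send_rows, never from a script. Its argument "commands" is a list that holds one entry, the list of rows, each a list of 7 numbers: the finger opening in m, from 0 to 0.093, then the shift along the tool's x, y, z in m, then the turn, a rotation vector about the tool's x, y, z in rad. In form: [[[grip, dx, dy, dz, rx, ry, rz], ...]]. A call has exactly 10 rows; each row shifts and turns the commanded pose from where the row before left it, along the tool's axes as they then stand; what a row does not reach is not made up. A row lasts 1/12 s, in which the tool goes at most 41.7 mm and 7.16 degrees, less where a joint would pass 70% of its speed; a pose out of reach is approached as far as the arm can. A call is refused whole if a number of a shift passes 0.0417 or a number of a turn 0.125, either way. A call with a gripper value outside its range is refused whole. The fingers move at their own pace and stop on an object; the grip force is fixed at half the most. Time passes only in rows, so rows that do not move let the fingers close, or fill a call up. It gives the time, the measured TCP pose, the force, the opening and the grip force at its end, in the units of the state.
- arm.state(): the state, without advancing time (a new reading comes with each control period).
- cams.snapshot(name): name is "scene" or "top"; returns a dict with "frame" (420x560x3 uint8, red, green, blue), "K" (3x3 intrinsics, pixels), "R" (3x3) and "t" (3): a world point X has camera coordinates R X + t. Camera axes: x right, y down, z forward; pixel columns grow to the right and rows downward; lengths in m; the calibration is good to about 2 mm. A picture is of the moment at which its call begins. There is no depth.
- ticket.sign_off(): hands the job in; it is judged then, once.
The state is a dict: "t": time; "joint_pos": joint angles; "qvel": joint speeds; "effort": joint torques, N m; "ee_pos": TCP position; "orientation": TCP orientation; "ft_force": force on the tool from outside, world axes, zero at the start; "moment": the same for the moment, N m; "grip_width": finger opening in m; "grasp_force": force on a finger pad.
Only numpy, scipy, OpenCV 4.12 (cv2) and the standard library are available. Lean on these libraries where they do the work, as an engineer would, in place of code of your own. Each camera call takes 0.05 s, during which the arm holds its last target. There are 200 camera calls.

## Working session

There is one attempt and no reset: what is moved stays moved. The work goes in short steps, Python scripts to look and compute and a tool call to move; the robot and the scene stay as the last step left them, time stands still between calls to the robot, and variables do not carry over. Pictures are saved under pics/ and viewed, at most 10 in all, crops included, and the job is handed in when it is done.

Besides the shell and the picture viewer there is one more tool, called as name(argument=value, ...) on one line, values as JSON. send_rows: Moves the arm, as the interface text tells. Its arguments: {"type":"object","properties":{"commands":{"type":"array"}},"required":["commands"]}

```bash
mkdir -p pics; ls
python3 - <<'E'
from station import arm,cams
import cv2,numpy as np
s=arm.state();print(s['t'],s['ee_pos'],s['orientation'],s['grip_width'])
for n in('scene','top'):
    d=cams.snapshot(n);cv2.imwrite(f'pics/{n}0.png',d['frame'][:,:,::-1]);np.savez(f'{n}0.npz',**d)
    print(n,np.round(d['K'],1).tolist(),np.round(d['R'],3).tolist(),np.round(d['t'],3), -d['R'].T@d['t'])
E
```

```text
pics
0.0 [ 0.26051655 -0.67607362  0.21777055] [[ 9.33111583e-01  3.59586346e-01 -6.57888971e-04]
 [ 3.59586926e-01 -9.33110594e-01  1.36468464e-03]
 [-1.23161207e-04 -1.50997132e-03 -9.99998852e-01]] 0.09282036909024725
scene [[429.4, 0.0, 282.1], [0.0, 429.4, 209.5], [0.0, 0.0, 1.0]] [[-0.571, 0.821, 0.022], [0.425, 0.319, -0.847], [-0.702, -0.474, -0.531]] [ 0.233 -0.148  1.533] [1.27281543 0.58309632 0.68251033]
top [[511.8, 0.0, 279.8], [0.0, 511.8, 208.0], [0.0, 0.0, 1.0]] [[-0.013, -1.0, -0.002], [-0.998, 0.013, -0.069], [0.069, 0.001, -0.998]] [0.078 0.501 1.603] [0.39079306 0.06897662 1.63330085]
```

View pics/scene0.png

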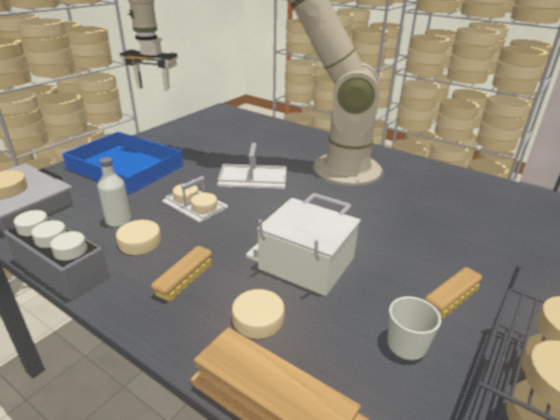

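View pics/top0.png

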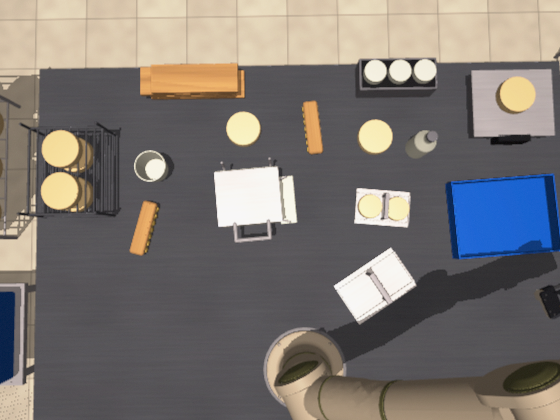

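The top view shows the lidded well at about (248,196), with its handle bar at (253,238) and its sill on the right at (288,200). The wanted tray with the cheeses is at (383,207), and an empty larger tray is at (375,286). Next I'll measure these precisely.

```bash
cat > h.py <<'E'
import cv2,numpy as np
def ray(d,px,z):
    """pixels (N,2) -> world points on plane height z"""
    px=np.atleast_2d(px).astype(float)
    v=np.c_[px,np.ones(len(px))]@np.linalg.inv(d['K']).T@d['R']
    c=-d['R'].T@d['t']
    return c+v*((z-c[2])/v[:,2])[:,None]
def proj(d,X):
    p=(np.atleast_2d(X)@d['R'].T+d['t'])@d['K'].T
    return p[:,:2]/p[:,2:]
def comps(mask,amin=60):
    n,l,s,c=cv2.connectedComponentsWithStats(mask.astype(np.uint8))
    return [(i,s[i],c[i],l==i) for i in range(1,n) if s[i][4]>amin]
def rect(d,m,z):
    ct=max(cv2.findContours(m.astype(np.uint8),cv2.RETR_EXTERNAL,cv2.CHAIN_APPROX_NONE)[0],key=len)[:,0]
    P=ray(d,ct,z)[:,:2]
    return cv2.minAreaRect((P*1000).astype(np.float32))
E
python3 - <<'E'
from h import *
d=dict(np.load('top0.npz'));f=d['frame'];hsv=cv2.cvtColor(f,cv2.COLOR_RGB2HSV)
m=(hsv[...,2]>135)&(hsv[...,1]<60); m[:150]=0;m[262:]=0;m[:,:200]=0;m[:,440:]=0
for i,s,c,mm in comps(m,30): print(s,c.round(1),[np.round(rect(d,mm,z),1).tolist() if 0 else rect(d,mm,z) for z in (.01,.119)])
t=hsv[...,2]>110;t[:180]=0;t[235:]=0;t[:,:345]=0;t[:,420:]=0
for i,s,c,mm in comps(t,30): print('tray',s,c,rect(d,mm,.008))
a=cv2.resize(f[150:260,200:430],None,fx=3.4,fy=3.4,interpolation=cv2.INTER_CUBIC)
e=dict(np.load('scene0.npz'))['frame'];b=cv2.resize(e[165:290,150:370],None,fx=3.5,fy=3.5,interpolation=cv2.INTER_CUBIC)[:,:780]
b=cv2.resize(e[170:290,155:370],(440,246)); a2=cv2.resize(a,(782,345))
o=np.zeros((600,800,3),np.uint8);o[:345,:782]=a2;o[350:596,:440]=b
cv2.imwrite('pics/crop1.png',o[...,::-1])
E
```

```text
[ 214  165   83   78 4565] [253.8 198.4] [((518.8489379882812, 148.4321746826172), (236.83169555664062, 251.97203063964844), 4.3104424476623535), ((510.25030517578125, 143.09695434570312), (220.92913818359375, 235.0528106689453), 4.3104448318481445)]
[ 354  188   57   40 1511] [380.3 207.9] [((500.6115417480469, -254.13755798339844), (173.86700439453125, 114.51936340332031), 84.6932601928711), ((493.237548828125, -232.44131469726562), (162.1923370361328, 106.82970428466797), 84.69324493408203)]
[369 247  33  15 256] [386.8 256.5] [((352.5282287597656, -258.8354187011719), (100.92000579833984, 44.044227600097656), 89.25326538085938), ((355.0975646972656, -236.82382202148438), (94.14349365234375, 41.08675765991211), 89.25325775146484)]
tray [ 354  188   57   40 1981] [382.15598183 207.32710752] ((500.75750732421875, -254.6857452392578), (175.211669921875, 115.32852172851562), 84.8093032836914)
```

View pics/crop1.png

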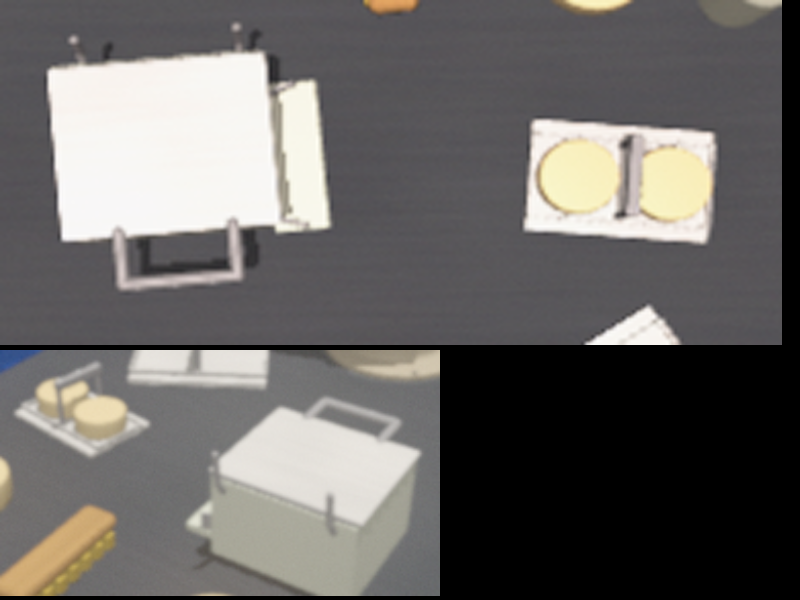

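The crop shows the closed lid with corners at about (214,172), (278,167), (282,222) and (218,227) in full-image pixels. The bar spans (236,241) to (271,238), the sill is on the right, and the tray lies flat with its handle crossing the middle. Now I'll fit the lid and handles precisely.

Run:
```python
from h import *
d=dict(np.load('top0.npz'));f=d['frame'];hsv=cv2.cvtColor(f,cv2.COLOR_RGB2HSV)
print(f[195,245],f[200,290],f[239,255])
m=((f.min(2)>195)).astype(np.uint8);m[:150]=0;m[240:]=0;m[:,:200]=0;m[:,300:]=0
lid=cv2.morphologyEx(m,cv2.MORPH_OPEN,np.ones((15,25),np.uint8))
(r)=rect(d,lid,.119);print('lid',r)
b=cv2.boxPoints(r);print(b.round(1).tolist())
a=np.radians(r[2] if r[2]<45 else r[2]-90)
for off in (0,):
    ex=np.array([np.cos(a),np.sin(a)]);ey=np.array([-ex[1],ex[0]])
    hin=np.array(r[0])  # lid centre; handle 205 from hinge
    # lid spans from hinge-160+... : front edge is 205-45=160 from hinge
    fr=hin-ex*min(r[1])/2
    H=fr+ex*160; print('yaw',np.degrees(a),'hinge',H,'well origin',H-88*ex,'handle',H-205*ex)
# sill
s=((f.min(2)>110)).astype(np.uint8);s[lid>0]=0;s[:150]=0;s[240:]=0;s[:,:283]=0;s[:,300:]=0
print('sill',rect(d,s,.01), cv2.boxPoints(rect(d,s,.01)).round(1).tolist())
# lid handle bar
g=((f.min(2)>75)).astype(np.uint8);g[:237]=0;g[250:]=0;g[:,:225]=0;g[:,280:]=0
print('bar',rect(d,g,.116))
# tray handle: greyish darker
t=hsv[...,2];s_=hsv[...,1]
k=((t<190)&(t>90)&(s_<50)).astype(np.uint8);k[:190]=0;k[224:]=0;k[:,:370]=0;k[:,:378]=0;k[:,394:]=0
for i,st,c,mm in comps(k,20): print('th',st,c,rect(d,mm,.082))
# cheeses
y=((s_>60)&(t>150)).astype(np.uint8);y[:185]=0;y[230:]=0;y[:,:350]=0;y[:,415:]=0
for i,st,c,mm in comps(y,60): print('ch',st,ray(d,c,.038)*1000)
```

```text
[248 246 243] [248 246 234] [204 192 189]
lid ((533.6038208007812, 166.5349578857422), (193.01385498046875, 158.6500244140625), 89.74763488769531)
[[453.8999938964844, 70.4000015258789], [612.5, 69.69999694824219], [613.4000244140625, 262.70001220703125], [454.70001220703125, 263.3999938964844]]
yaw -0.2523651123046875 hinge [614.27802603 166.17961781] well origin [526.27887965 166.56722155] handle [409.28001458 167.08255833]
sill ((531.0347900390625, 38.366355895996094), (44.430782318115234, 153.32763671875), 89.22482299804688) [[454.1000061035156, 17.200000762939453], [607.4000244140625, 15.100000381469727], [608.0, 59.5], [454.70001220703125, 61.599998474121094]]
bar ((392.5615234375, 154.65548706054688), (159.8744354248047, 35.4154167175293), 89.2503433227539)
th [381 193   6  27  88] [383.68181818 205.95454545] ((499.5275573730469, -244.14462280273438), (12.414356231689453, 80.001708984375), 85.87531280517578)
ch [358 195  25  23 134] [[ 508.18784673 -212.17879182   38.        ]]
ch [389 197  21  24 226] [[ 499.78566643 -305.70237025   38.        ]]
```

Run:
```python
from h import *
d=dict(np.load('top0.npz'));g=d['frame'].min(2).astype(float)
def cross(v,i0,th=160):  # first crossing sub-pixel
    i=np.where((v[:-1]-th)*(v[1:]-th)<=0)[0]
    return i0+i[0]+(th-v[i[0]])/(v[i[0]+1]-v[i[0]]) if len(i) else None
def line(P):
    P=np.array(P,np.float32)*1000;vx,vy,x,y=cv2.fitLine(P,cv2.DIST_HUBER,0,.01,.01).ravel()
    return np.degrees(np.arctan2(vy,vx)),(x,y),np.abs((P[:,0]-x)*vy-(P[:,1]-y)*vx).max()
def pts(L,z): return ray(d,[p for p in L if p[0] is not None and p[1] is not None],z)[:,:2]
left=[(cross(g[r,205:235],205),r) for r in range(176,220)]
top=[(c,cross(g[158:185,c],158)) for c in range(220,276)]
bot=[(c,227 and (lambda v:None if v is None else v)(cross(g[212:236,c],212))) for c in list(range(221,231))+list(range(243,264))]
sill=[(cross(g[r,285:305],285),r) for r in range(180,218)]
bar=[]
for c in range(241,268):
    v=g[232:250,c];w=np.clip(v-90,0,None);bar.append((c,232+(w*np.arange(18)).sum()/w.sum()))
for n,L,z in(('left',left,.119),('hinge edge',top,.119),('front',bot,.119),('sill',sill,.01),('bar',bar,.116)): print(n,line(pts(L,z)))
```

```text
left (np.float32(4.3719974), (np.float32(526.7813), np.float32(262.0251)), np.float32(0.755527))
hinge edge (np.float32(-85.81999), (np.float32(615.37775), np.float32(159.77563)), np.float32(26.744326))
front (np.float32(-85.461525), (np.float32(447.3152), np.float32(184.08658)), np.float32(0.9703977))
sill (np.float32(4.1068864), (np.float32(535.31635), np.float32(24.699371)), np.float32(33.982616))
bar (np.float32(-85.60405), (np.float32(404.51736), np.float32(156.8371)), np.float32(1.6674154))
```

send_rows(commands=[[[0.093,0,0,-0.004,0,0,-0.125],[0.093,0,0,-0.004,0,0,-0.125],[0.093,0,0,-0.004,0,0,-0.125],[0.093,0,0,-0.004,0,0,-0.125],[0.093,0,0,-0.004,0,0,-0.125],[0.093,0,0,-0.004,0,0,-0.125],[0.093,0,0,-0.004,0,0,-0.125],[0.093,0,0,-0.004,0,0,-0.125],[0.093,0,0,-0.004,0,0,-0.125],[0.093,0,0,-0.004,0,0,-0.125]]])

```text
t: 0.93
ee_pos: [0.2605, -0.6763, 0.2583]
orientation: [[-0.053, 0.999, -0.0], [0.999, 0.053, 0.001], [0.001, -0.0, -1.0]]
ft_force: [-0.7, 0.6, -0.5]
grip_width: 0.0932
grasp_force: 0.0
```

send_rows(commands=[[[0.04,0.03,0.034,0,0,0,-0.029],[0.04,0.038,0.034,0,0,0,0],[0.04,0.038,0.034,0,0,0,0],[0.04,0.038,0.034,0,0,0,0],[0.04,0.038,0.034,0,0,0,0],[0.04,0.038,0.034,0,0,0,0],[0.04,0.038,0.034,0,0,0,0],[0.04,0.038,0.034,0,0,0,0],[0.04,0.038,0.034,0,0,0,0],[0.04,0.038,0.034,0,0,0,0]]])

```text
t: 1.77
ee_pos: [0.5193, -0.3481, 0.2584]
orientation: [[-0.076, 0.997, -0.001], [0.997, 0.076, 0.0], [0.0, -0.001, -1.0]]
ft_force: [0.6, -0.6, 0.1]
grip_width: 0.0402
grasp_force: 0.0
```

send_rows(commands=[[[0.04,0.034,-0.004,0,0,0,0],[0.04,0.034,-0.004,0,0,0,0],[0.04,0.034,-0.004,0,0,0,0],[0.04,0.034,-0.004,0,0,0,0],[0.04,0.034,-0.004,0,0,0,0],[0.04,0.034,-0.004,0,0,0,0],[0.04,0.034,-0.004,0,0,0,0],[0.04,0.034,-0.004,0,0,0,0],[0.04,0.034,-0.004,0,0,0,0],[0.04,0.034,-0.004,0,0,0,0]]])

```text
t: 2.6
ee_pos: [0.4522, -0.0125, 0.2586]
orientation: [[-0.076, 0.997, -0.0], [0.997, 0.076, -0.0], [-0.0, -0.0, -1.0]]
ft_force: [0.8, -0.8, -0.3]
grip_width: 0.04
grasp_force: 0.0
```

send_rows(commands=[[[0.04,0.021,-0.0043,0.009,0,0,0],[0.04,0.021,-0.0043,0.009,0,0,0],[0.04,0.021,-0.0043,0.009,0,0,0],[0.04,0.021,-0.0043,0.009,0,0,0],[0.04,0.021,-0.0043,0.009,0,0,0],[0.04,0.021,-0.0043,0.009,0,0,0],[0.04,0.021,-0.0043,0.009,0,0,0],[0.04,0.021,-0.0043,0.009,0,0,0],[0.04,0,0,0,0,0,0],[0.04,0,0,0,0,0,0]]])

```text
t: 3.43
ee_pos: [0.4053, 0.1517, 0.1862]
orientation: [[-0.079, 0.997, -0.001], [0.997, 0.079, -0.0], [-0.0, -0.001, -1.0]]
ft_force: [0.8, -1.2, 0.4]
grip_width: 0.0398
grasp_force: 0.0
```

Run:
```python
from station import arm,cams
from h import *
s=arm.state();p=s['ee_pos'];print(p)
for n in('scene','top'):
    d=cams.snapshot(n);np.savez(n+'1.npz',**d)
    a=d['frame'].copy()
    q=proj(d,[p,[.4051,.1519,.116],[.4051-.0038,.1519+.05,.116],[.4051+.0038,.1519-.05,.116]]);print(n,q.round(1).tolist())
    c=q[1].astype(int);b=cv2.resize(a[c[1]-40:c[1]+40,c[0]-50:c[0]+50],None,fx=4,fy=4,interpolation=cv2.INTER_CUBIC)
    for k in q: cv2.circle(b,tuple(int(v) for v in (k-c+[50,40])*4+2),3,(255,0,0),-1)
    globals()[n]=b
cv2.imwrite('pics/grasp1.png',np.hstack([scene,top])[...,::-1])
```

```text
[0.40529964 0.15174526 0.186185  ]
scene [[334.1, 175.4], [331.8, 199.4], [349.7, 204.9], [314.6, 194.2]]
top [[251.6, 238.4], [252.9, 238.7], [236.0, 240.2], [269.7, 237.2]]
```

View pics/grasp1.png

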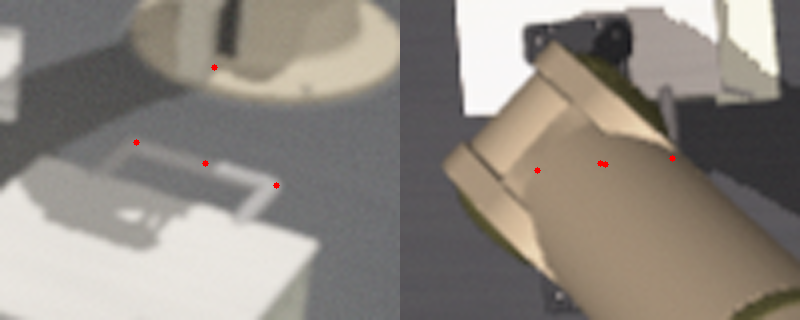

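In the scene view the projected bar points lie on the visible bar, from (150,146) to (275,184) in the crop, so the estimate holds. Next I'll descend and grip.

send_rows(commands=[[[0.04,0,0,0.011,0,0,0],[0.04,0,0,0.011,0,0,0],[0.04,0,0,0.011,0,0,0],[0.04,0,0,0.011,0,0,0],[0.04,0,0,0.011,0,0,0],[0.04,0,0,0.011,0,0,0],[0.04,0,0,0.011,0,0,0],[0.04,0,0,0.011,0,0,0],[0.04,0,0,0.001,0,0,0],[0.0,0,0,0,0,0,0]]])

```text
t: 4.37
ee_pos: [0.4061, 0.1501, 0.0975]
orientation: [[-0.075, 0.997, -0.001], [0.997, 0.075, -0.001], [-0.001, -0.001, -1.0]]
ft_force: [0.7, -0.2, -0.2]
grip_width: 0.0369
grasp_force: 0.0
```

send_rows(commands=[[[0.0,0,0,0,0,0,0],[0.0,0,0,0,0,0,0],[0.0,0,0,0,0,0,0],[0.0,0,0,0,0,0,0],[0.0,0,0,0,0,0,0],[0.0,0,0,0,0,0,0],[0.0,0,0,-0.005,0,0,0],[0.0,0,0,-0.005,0,0,0],[0.0,0,0,-0.005,0,0,0],[0.0,0,0,0,0,0,0]]])

```text
t: 5.2
ee_pos: [0.4085, 0.1512, 0.1138]
orientation: [[-0.074, 0.997, 0.004], [0.997, 0.074, 0.001], [0.001, 0.004, -1.0]]
ft_force: [8.2, -2.0, -2.9]
grip_width: 0.0109
grasp_force: 30.0
```

send_rows(commands=[[[0.0,0,0.004,-0.0179,0,0,0],[0.0,0,0.0045,-0.0177,0,0,0],[0.0,0,0.0057,-0.0172,0,0,0],[0.0,0,0.0072,-0.0166,0,0,0],[0.0,0,0.0087,-0.0159,0,0,0],[0.0,0,0.01,-0.0151,0,0,0],[0.0,0,0.0113,-0.0142,0,0,0],[0.0,0,0.0126,-0.0131,0,0,0],[0.0,0,0.0137,-0.0119,0,0,0],[0.0,0,0.0147,-0.0107,0,0,0]]])

```text
t: 6.03
ee_pos: [0.4941, 0.1571, 0.264]
orientation: [[-0.077, 0.997, -0.007], [0.997, 0.077, -0.004], [-0.003, -0.007, -1.0]]
ft_force: [-12.6, -3.1, 12.4]
grip_width: 0.0115
grasp_force: 30.0
```

send_rows(commands=[[[0.0,0,0.015,-0.0101,0,0,0],[0.0,0,0.0158,-0.0087,0,0,0],[0.0,0,0.017,-0.0065,0,0,0],[0.0,0,0.0175,-0.0049,0,0,0],[0.0,0,0.0177,-0.0034,0,0,0],[0.0,0,0.018,-0.0018,0,0,0],[0.0,0,0.0181,-0.0002,0,0,0],[0.0,0,0.0181,0.0014,0,0,0],[0.0,0,0.0179,0.003,0,0,0],[0.0,0,0,0,0,0,0]]])

```text
t: 6.87
ee_pos: [0.6559, 0.1688, 0.2939]
orientation: [[-0.074, 0.997, 0.002], [0.997, 0.074, 0.0], [-0.0, 0.002, -1.0]]
ft_force: [2.1, -3.6, 5.0]
grip_width: 0.0114
grasp_force: 30.0
```

send_rows(commands=[[[0.0,0,0.004,0.0009,0,0,0],[0.0,0,0.004,0.001,0,0,0],[0.0,0,0.003,0.0009,0,0,0],[0.0,0,0.002,0.0006,0,0,0],[0.0,0,0.001,0.0003,0,0,0],[0.0,0,0,0,0,0,0],[0.0,0,0,0,0,0,0],[0.0,0,0,0,0,0,0],[0.0,0,0,0,0,0,0],[0.0,0,0,0,0,0,0]]])

```text
t: 7.7
ee_pos: [0.6668, 0.1697, 0.2911]
orientation: [[-0.075, 0.997, 0.001], [0.997, 0.075, -0.001], [-0.001, 0.001, -1.0]]
ft_force: [1.2, -4.7, 4.5]
grip_width: 0.0109
grasp_force: 30.0
```

send_rows(commands=[[[0.03,0,0.001,0.0003,0,0,0],[0.04,0,0,0,0,0,0],[0.045,0,0,0,0,0,0],[0.045,0,0,0,0,0,0],[0.045,0,0,-0.01,0,0,0],[0.045,0,0,-0.014,0,0,0],[0.045,0,0,-0.015,0,0,0],[0.045,0,0,-0.015,0,0,0],[0.045,0,0,-0.015,0,0,0],[0.045,0,0,-0.011,0,0,0]]])

```text
t: 8.53
ee_pos: [0.6677, 0.1715, 0.3722]
orientation: [[-0.076, 0.997, 0.001], [0.997, 0.076, 0.001], [0.001, 0.001, -1.0]]
ft_force: [-0.1, 0.1, 0.2]
grip_width: 0.0448
grasp_force: 0.0
```

Run:
```python
from station import arm,cams
from h import *
d=cams.snapshot('scene');np.savez('scene2.npz',**d);cv2.imwrite('pics/scene2.png',cv2.resize(d['frame'],(784,588))[...,::-1])
```

```text
(no output)
```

View pics/scene2.png

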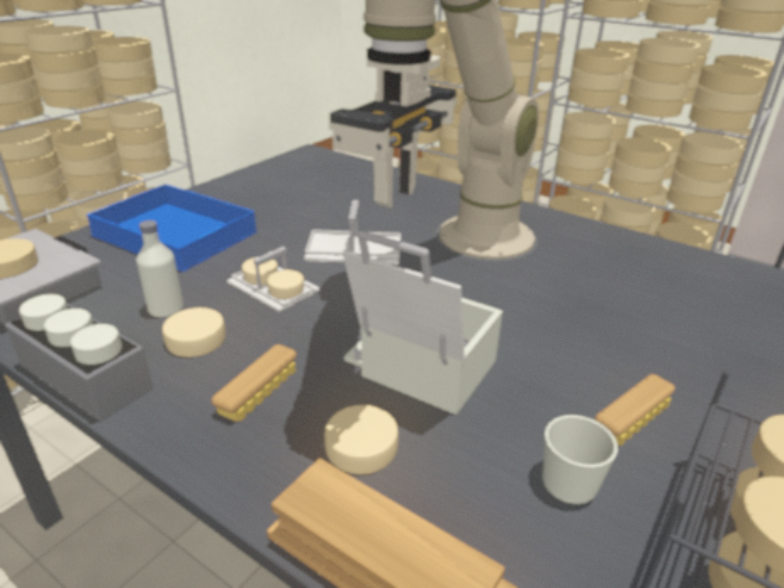

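The lid now leans back on its stop and the bystanders are undisturbed. The tray handle shows at about (184–204, 178–190) in unscaled pixels. Before grasping I'll refine the tray handle and look into the well.

Run:
```python
from station import arm,cams
from h import *
t=dict(np.load('top0.npz'));s=dict(np.load('scene0.npz'));t2=cams.snapshot('top');np.savez('top2.npz',**t2)
a=np.radians(-5.25);ex=np.array([np.cos(a),np.sin(a),0]);ey=np.array([-ex[1],ex[0],0]);O=np.array([.5007,-.2544,0])
z=np.array([0,0,1])
P=[O+x*.056*ex+y*.085*ey+z*.008 for x,y in((-1,-1),(1,-1),(1,1),(-1,1))]
B=[O+x*.04*ex+y*.006*ey+z*.082 for x,y in((-1,-1),(1,-1),(1,1),(-1,1))]
w=np.radians(4.35);wx=np.array([np.cos(w),np.sin(w),0]);wy=np.array([-wx[1],wx[0],0]);W=np.array([.5218,.1607,0])
L=lambda x,y,h:W+wx*x/1000+wy*y/1000+z*h/1000
F=[L(-48,-87,32),L(-48,87,32),L(48,87,32),L(48,-87,32)]
S=[L(-75,-137,10),L(75,-137,10),L(75,-87,10),L(-75,-87,10)]
def show(d,quads,x0,y0,w_,h_,f):
    b=cv2.resize(d['frame'][y0:y0+h_,x0:x0+w_],None,fx=f,fy=f,interpolation=cv2.INTER_CUBIC)
    for q in quads: cv2.polylines(b,[np.round((proj(d,q)-[x0,y0]+.5)*f).astype(np.int32)],True,(255,0,0),1)
    return b
A=show(t,[P,B],340,175,80,60,5);Bm=show(s,[P,B],155,170,80,60,5);C=show(t2,[F,S],205,150,110,80,5)
o=np.zeros((600,800,3),np.uint8);o[:300,:400]=A;o[:300,400:800]=Bm;c=cv2.resize(C,(412,300));o[300:,:412]=c
cv2.imwrite('pics/tray.png',o[...,::-1])
```

```text
(no output)
```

View pics/tray.png

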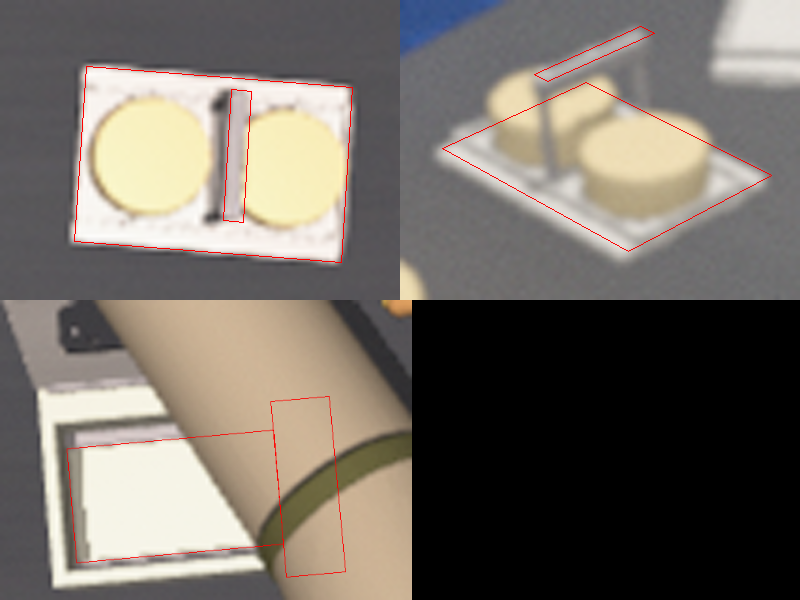

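The tray outline and handle fit in both views within about 1 px. Moving over to the tray.

send_rows(commands=[[[0.06,-0.03,-0.015,0,0,0,0],[0.06,-0.034,-0.0165,0,0,0,0],[0.06,-0.034,-0.0165,0,0,0,0],[0.06,-0.034,-0.0165,0,0,0,0],[0.06,-0.034,-0.0165,0,0,0,0],[0.06,-0.034,-0.0165,0,0,0,0],[0.06,-0.034,-0.0165,0,0,0,0],[0.06,-0.034,-0.0165,0,0,0,0],[0.06,-0.034,-0.0165,0,0,0,0],[0.06,-0.034,-0.0165,0,0,0,0]]])

```text
t: 9.47
ee_pos: [0.5288, -0.178, 0.3695]
orientation: [[-0.076, 0.997, -0.001], [0.997, 0.076, 0.0], [0.0, -0.001, -1.0]]
ft_force: [-0.2, -0.2, -0.2]
grip_width: 0.0603
grasp_force: 0.0
```

send_rows(commands=[[[0.05,0,0,0.016,0,0,-0.12],[0.05,0,0,0.016,0,0,-0.12],[0.05,0,0,0.016,0,0,-0.12],[0.05,0,0,0.016,0,0,-0.12],[0.05,0,0,0.016,0,0,-0.12],[0.05,0,0,0.016,0,0,-0.12],[0.05,0,0,0.016,0,0,-0.12],[0.05,0,0,0.016,0,0,-0.12],[0.05,0,0,0.016,0,0,-0.12],[0.05,0,0,0.016,0,0,-0.12]]])

```text
t: 10.3
ee_pos: [0.5296, -0.1762, 0.2088]
orientation: [[-0.959, 0.285, -0.001], [0.285, 0.959, 0.001], [0.001, 0.0, -1.0]]
ft_force: [-0.3, 0.1, 0.1]
grip_width: 0.0497
grasp_force: 0.0
```

send_rows(commands=[[[0.05,0,0,0,0,0,-0.1],[0.05,0,0,0,0,0,-0.1],[0.05,0,0,0,0,0,0],[0.05,0,0,0,0,0,0],[0.05,0,0,0,0,0,0],[0.05,0,0,0,0,0,0],[0.05,0,0,0,0,0,0],[0.05,0,0,0,0,0,0],[0.05,0,0,0,0,0,0],[0.05,0,0,0,0,0,0]]])

```text
t: 11.13
ee_pos: [0.5302, -0.1764, 0.2102]
orientation: [[-0.995, 0.095, 0.0], [0.095, 0.995, -0.0], [-0.0, -0.0, -1.0]]
ft_force: [-0.5, -0.1, -1.0]
grip_width: 0.0499
grasp_force: 0.0
```

```bash
cat > go.py <<'E'
import sys;from station import arm;import numpy as np
s=arm.state();R=np.array(s['orientation']);p=np.array(s['ee_pos'])
x,y,z,yaw=map(float,sys.argv[1:5])
c=np.degrees(np.arctan2(R[1,1],R[0,1]))
print('pos',p.round(4),'tool-y yaw',c.round(2),'turn rz',np.radians(-((yaw-c+180)%360-180)).round(4))
w=np.radians(yaw);ty=np.array([np.cos(w),np.sin(w),0]);tz=np.array([0,0,-1]);T=np.c_[np.cross(ty,tz),ty,tz]
d=np.array([x,y,z])-p
print('shift now-axes',(R.T@d).round(4),'after turn',(T.T@d).round(4),'tilt',R[:2,2].round(4),s['ft_force'],s['grip_width'],s['t'])
E
python3 go.py .5007 -.2544 .056 84.75
python3 - <<'E'
from station import cams;import numpy as np,cv2
t=cams.snapshot('top');np.savez('top3.npz',**t)
cv2.imwrite('pics/top3.png',cv2.resize(t['frame'][150:250,200:330],None,fx=6,fy=6,interpolation=cv2.INTER_CUBIC)[...,::-1])
E
```

```text
pos [ 0.5302 -0.1764  0.2102] tool-y yaw 84.56 turn rz -0.0034
shift now-axes [ 0.022  -0.0804  0.1542] after turn [ 0.0222 -0.0803  0.1542] tilt [ 0.0001 -0.0002] [-0.50131291 -0.06450067 -0.97487859] 0.04989832207773271 11.1333
```

View pics/top3.png

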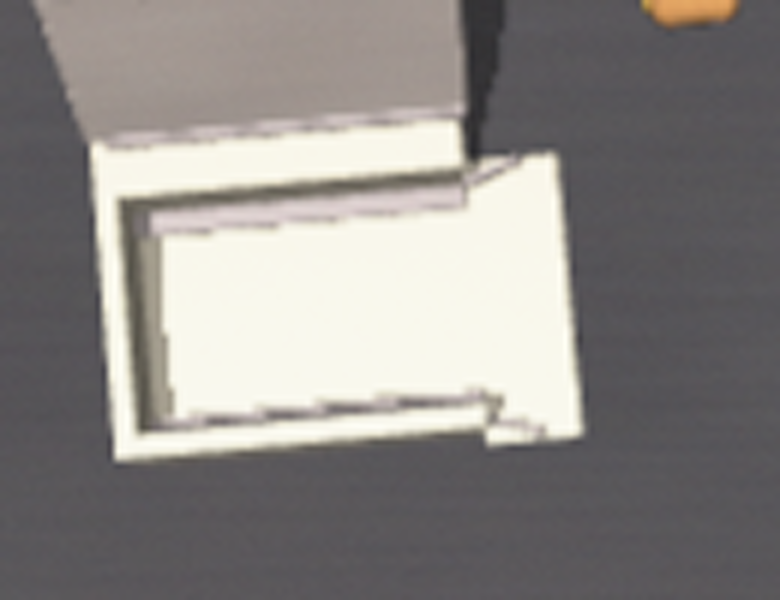

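The arm is clear and the whole well is visible. The wall top's left edge runs (92,143) to (116,460) in crop pixels, the front edge (116,460) to (485,428), and the sill end (557,153) to (582,436). I'll fit these lines for the well pose.

Run:
```python
from h import *
d=dict(np.load('top3.npz'));g=d['frame'].min(2).astype(float)
def cr(v,i0,th=165):
    i=np.where((v[:-1]-th)*(v[1:]-th)<=0)[0]
    return i0+i[0]+(th-v[i[0]])/(v[i[0]+1]-v[i[0]])
def line(n,L,z):
    P=(ray(d,L,z)[:,:2]*1000).astype(np.float32);vx,vy,x,y=cv2.fitLine(P,cv2.DIST_HUBER,0,.01,.01).ravel()
    a=np.radians(4.35);e=np.array([np.cos(a),np.sin(a)])
    q=P.mean(0);print(n,np.degrees(np.arctan2(vy,vx)).round(2),'u',(q@e).round(1),'v',(q@[-e[1],e[0]]).round(1))
line('left y97 z110',[(cr(g[r,206:225],206),r) for r in range(180,222)],.110)
line('front x-70 z110',[(c,cr(g[218:235,c],218)) for c in range(224,278)],.110)
line('sill y-137 z10',[(cr(g[r,288:303],288),r) for r in range(180,220)],.010)
line('sill x75 z10',[(c,cr(g[165:180,c],165)) for c in range(288,291)],.010)
line('sill x-75 z10',[(c,cr(g[220:230,c],220)) for c in range(286,295)],.010)
```

```text
left y97 z110 4.23 u 538.8 v 218.7
front x-70 z110 86.99 u 471.7 v 123.3
sill y-137 z10 4.34 u 529.4 v -15.9
sill x75 z10 -89.38 u 607.4 v -5.7
sill x-75 z10 -84.97 u 457.6 v 4.7
```

send_rows(commands=[[[0.05,0.0022,-0.008,0.006,0,0,-0.0003],[0.05,0.0022,-0.008,0.006,0,0,-0.0003],[0.05,0.0022,-0.008,0.006,0,0,-0.0003],[0.05,0.0022,-0.008,0.006,0,0,-0.0003],[0.05,0.0022,-0.008,0.006,0,0,-0.0003],[0.05,0.0022,-0.008,0.006,0,0,-0.0003],[0.05,0.0022,-0.008,0.006,0,0,-0.0003],[0.05,0.0022,-0.008,0.006,0,0,-0.0003],[0.05,0.0022,-0.008,0.006,0,0,-0.0003],[0.05,0.0022,-0.008,0.006,0,0,-0.0003]]])

```text
t: 12.02
ee_pos: [0.5005, -0.2549, 0.1495]
orientation: [[-0.996, 0.092, -0.0], [0.092, 0.996, 0.0], [0.0, 0.0, -1.0]]
ft_force: [-0.4, -0.4, -0.7]
grip_width: 0.0498
grasp_force: 0.0
```

```bash
python3 go.py .5007 -.2544 .056 84.75
```

```text
pos [ 0.5005 -0.2549  0.1495] tool-y yaw 84.74 turn rz -0.0002
shift now-axes [-0.0002  0.0005  0.0935] after turn [-0.0002  0.0005  0.0935] tilt [-0.0001  0.    ] [-0.43990208 -0.40288454 -0.69734014] 0.04980262778835564 12.0167
```

send_rows(commands=[[[0.05,0,0,0.01,0,0,0],[0.05,0,0,0.012,0,0,0],[0.05,0,0,0.012,0,0,0],[0.05,0,0,0.012,0,0,0],[0.05,0,0,0.012,0,0,0],[0.05,0,0,0.012,0,0,0],[0.05,0,0,0.012,0,0,0],[0.05,0,0,0.008,0,0,0],[0.05,0,0,0.0035,0,0,0],[0.05,0,0,0,0,0,0]]])

```text
t: 12.85
ee_pos: [0.5005, -0.2538, 0.0557]
orientation: [[-0.996, 0.091, -0.001], [0.091, 0.996, 0.001], [0.001, 0.0, -1.0]]
ft_force: [0.1, 0.6, 0.5]
grip_width: 0.0499
grasp_force: 0.0
```

send_rows(commands=[[[0.03,0,0,0,0,0,0],[0.024,0,0,0,0,0,0],[0.018,0,0,0,0,0,0],[0.014,0,0,0,0,0,0],[0.0,0,0,0,0,0,0],[0.0,0,0,0,0,0,0],[0.0,0,0,0,0,0,0],[0.0,0,0,0,0,0,0],[0.0,0,0,0,0,0,0],[0.0,0,0,0,0,0,0]]])

```text
t: 13.68
ee_pos: [0.5008, -0.2544, 0.0568]
orientation: [[-0.996, 0.092, 0.0], [0.092, 0.996, -0.001], [-0.0, -0.001, -1.0]]
ft_force: [-1.3, -0.7, 5.2]
grip_width: 0.0118
grasp_force: 30.0
```

send_rows(commands=[[[0.0,0,0,-0.001,0,0,0],[0.0,0,0,-0.002,0,0,0],[0.0,0,0,-0.003,0,0,0],[0.0,0,0,-0.004,0,0,0],[0.0,0,0,-0.004,0,0,0],[0.0,0,0,-0.004,0,0,0],[0.0,0,0,-0.004,0,0,0],[0.0,0,0,-0.004,0,0,0],[0.0,0,0,-0.003,0,0,0],[0.0,0,0,-0.001,0,0,0]]])

```text
t: 14.52
ee_pos: [0.501, -0.2542, 0.0872]
orientation: [[-0.996, 0.092, 0.001], [0.092, 0.996, -0.0], [-0.001, -0.0, -1.0]]
ft_force: [0.2, -1.1, -5.8]
grip_width: 0.012
grasp_force: 30.0
```

```bash
python3 - <<'E'
import numpy as np
a=np.radians(4.3);e=np.array([np.cos(a),np.sin(a)]);n=np.array([-e[1],e[0]]);W=.5325*np.array([np.cos(np.radians(4.35)),np.sin(np.radians(4.35))])+.1212*np.array([-np.sin(np.radians(4.35)),np.cos(np.radians(4.35))])
for y in(-.235,-.1,0): print(y,W+y*n)
E
python3 go.py .5394 -.0730 .086 94.3
python3 - <<'E'
from station import cams
from h import *
o=[]
for n,x,y in(('scene',150,140),('top',330,160)):
    d=cams.snapshot(n);o.append(cv2.resize(d['frame'][y:y+100,x:x+100],None,fx=4,fy=4,interpolation=cv2.INTER_CUBIC))
cv2.imwrite('pics/lift.png',np.hstack(o)[...,::-1])
E
```

```text
-0.235 [ 0.53939315 -0.0730981 ]
-0.1 [0.52927102 0.06152189]
0 [0.52177315 0.1612404 ]
pos [ 0.501  -0.2542  0.0872] tool-y yaw 84.74 turn rz -0.1669
shift now-axes [-0.0216  0.184   0.0012] after turn [-0.0519  0.1778  0.0012] tilt [ 0.0006 -0.0004] [ 0.18857774 -1.07225343 -5.83983969] 0.011971803893885004 14.5167
```

View pics/lift.png

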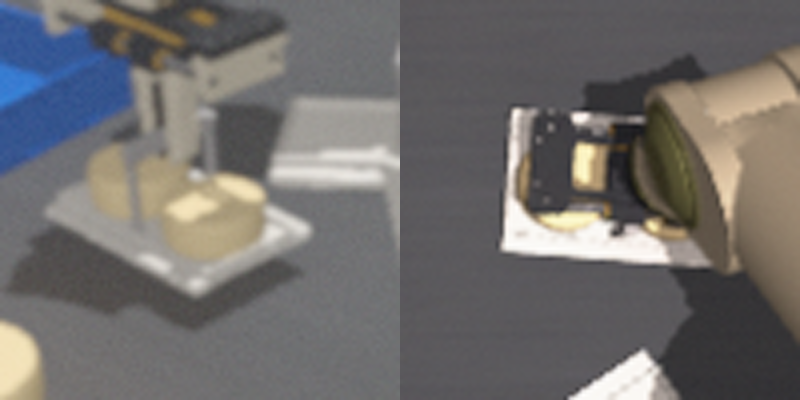

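The tray hangs level with both cheeses on it. Now I'll align it and bring it to just outside the sill.

send_rows(commands=[[[0.0,0,0,0,0,0,-0.008],[0.0,0,0,0,0,0,-0.016],[0.0,0,0,0,0,0,-0.02],[0.0,0,0,0,0,0,-0.02],[0.0,0,0,0,0,0,-0.02],[0.0,0,0,0,0,0,-0.02],[0.0,0,0,0,0,0,-0.02],[0.0,0,0,0,0,0,-0.02],[0.0,0,0,0,0,0,-0.016],[0.0,0,0,0,0,0,-0.007]]])

```text
t: 15.45
ee_pos: [0.5007, -0.2541, 0.0866]
orientation: [[-0.997, -0.077, -0.0], [-0.077, 0.997, 0.0], [0.0, 0.0, -1.0]]
ft_force: [-0.0, 1.4, -6.6]
grip_width: 0.0116
grasp_force: 30.0
```

send_rows(commands=[[[0.0,-0.002,0.006,0,0,0,0],[0.0,-0.004,0.014,0,0,0,0],[0.0,-0.006,0.021,0,0,0,0],[0.0,-0.007,0.024,0,0,0,0],[0.0,-0.007,0.024,0,0,0,0],[0.0,-0.007,0.024,0,0,0,0],[0.0,-0.007,0.024,0,0,0,0],[0.0,-0.006,0.021,0,0,0,0],[0.0,-0.004,0.014,0,0,0,0],[0.0,-0.002,0.006,0,0,0,0]]])

```text
t: 16.28
ee_pos: [0.54, -0.069, 0.087]
orientation: [[-0.997, -0.079, 0.001], [-0.079, 0.997, 0.002], [-0.001, 0.002, -1.0]]
ft_force: [0.1, 0.3, -6.1]
grip_width: 0.0117
grasp_force: 30.0
```

```bash
python3 go.py .5293 .0615 .0685 94.3
python3 - <<'E'
from station import cams
from h import *
d=cams.snapshot('top');np.savez('top4.npz',**d)
o=[cv2.resize(d['frame'][160:260,210:370],None,fx=4,fy=4,interpolation=cv2.INTER_CUBIC)]
cv2.imwrite('pics/pre.png',np.hstack(o)[...,::-1])
E
```

```text
pos [ 0.54  -0.069  0.087] tool-y yaw 94.52 turn rz 0.0038
shift now-axes [0.0005 0.1309 0.0187] after turn [0.0009 0.1309 0.0185] tilt [0.0013 0.0018] [ 0.07982272  0.33223521 -6.08388548] 0.0116834307978931 16.2833
```

View pics/pre.png

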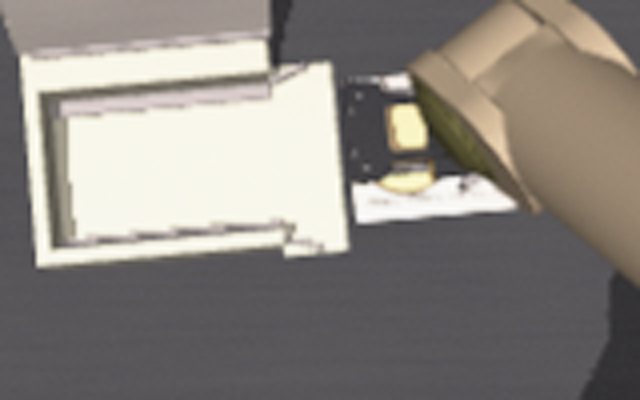

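The tray is in front of the sill, with its near edge running (357,222) to (517,208) in crop pixels. I'll check its lateral offset by fitting that edge.

Run:
```python
from h import *
d=dict(np.load('top4.npz'));g=d['frame'].min(2).astype(float)
L=[]
for c in range(301,337):
    v=g[205:222,c];i=np.where((v[:-1]>150)&(v[1:]<=150))[0]
    if len(i): i=i[-1];L.append((c,205+i+(v[i]-150)/(v[i]-v[i+1])))
P=ray(d,L,.037)[:,:2]*1000
vx,vy,x,y=cv2.fitLine(P.astype(np.float32),cv2.DIST_HUBER,0,.01,.01).ravel()
a=np.radians(4.3);W=np.array([521.8,161.3]);print('edge dir',np.degrees(np.arctan2(vy,vx)),'near edge in well x',((P-W)@[np.cos(a),np.sin(a)]).mean())
```

```text
edge dir -85.5497 near edge in well x -56.26241148829197
```

send_rows(commands=[[[0.0,0,0.003,0.001,0,0,0.001],[0.0,0,0.006,0.002,0,0,0.001],[0.0,0,0.008,0.002,0,0,0],[0.0,0,0.008,0.002,0,0,0],[0.0,0,0.008,0.002,0,0,0],[0.0,0,0.008,0.003,0,0,0],[0.0,0,0.008,0.003,0,0,0],[0.0,0,0.006,0.002,0,0,0],[0.0,0,0.003,0.001,0,0,0],[0.0,0,0,0,0,0,0]]])

```text
t: 17.17
ee_pos: [0.5349, -0.0136, 0.0684]
orientation: [[-0.997, -0.075, -0.0], [-0.075, 0.997, 0.0], [0.0, 0.0, -1.0]]
ft_force: [1.1, -0.1, -6.6]
grip_width: 0.0117
grasp_force: 30.0
```

```bash
python3 go.py .5218 .1613 .0685 94.3
```

```text
pos [ 0.5349 -0.0136  0.0684] tool-y yaw 94.29 turn rz -0.0002
shift now-axes [-0.      0.1754 -0.    ] after turn [-0.000e+00  1.754e-01 -1.000e-04] tilt [-0.0003  0.0004] [ 1.11426481 -0.07849749 -6.61648733] 0.011654119409501281 17.1667
```

send_rows(commands=[[[0.0,0,0.004,0,0,0,0],[0.0,0,0.008,0,0,0,0],[0.0,0,0.01,0,0,0,0],[0.0,0,0.01,0,0,0,0],[0.0,0,0.01,0,0,0,0],[0.0,0,0.01,0,0,0,0],[0.0,0,0.01,0,0,0,0],[0.0,0,0.01,0,0,0,0],[0.0,0,0.008,0,0,0,0],[0.0,0,0.004,0,0,0,0]]])

```text
t: 18.0
ee_pos: [0.5288, 0.0709, 0.0687]
orientation: [[-0.997, -0.075, 0.0], [-0.075, 0.997, 0.001], [-0.0, 0.001, -1.0]]
ft_force: [0.4, -0.6, -6.4]
grip_width: 0.0117
grasp_force: 30.0
```

```bash
python3 go.py .5218 .1613 .0685 94.3
```

```text
pos [0.5288 0.0709 0.0687] tool-y yaw 94.29 turn rz -0.0002
shift now-axes [0.0002 0.0907 0.0003] after turn [0.0002 0.0907 0.0002] tilt [0.0002 0.0008] [ 0.3823948  -0.56599585 -6.39470929] 0.011728904122743807 18.0
```

send_rows(commands=[[[0.0,0,0.005,0,0,0,0],[0.0,0,0.009,0,0,0,0],[0.0,0,0.01,0,0,0,0],[0.0,0,0.01,0,0,0,0],[0.0,0,0.01,0,0,0,0],[0.0,0,0.01,0,0,0,0],[0.0,0,0.01,0,0,0,0],[0.0,0,0.008,0,0,0,0],[0.0,0,0.006,0,0,0,0],[0.0,0,0.003,0,0,0,0]]])

```text
t: 18.83
ee_pos: [0.5228, 0.1511, 0.0687]
orientation: [[-0.997, -0.074, 0.0], [-0.074, 0.997, 0.0], [-0.0, 0.0, -1.0]]
ft_force: [-0.6, 0.6, -7.2]
grip_width: 0.0119
grasp_force: 30.0
```

```bash
python3 go.py .5218 .1613 .0665 94.3
```

```text
pos [0.5228 0.1511 0.0687] tool-y yaw 94.26 turn rz -0.0007
shift now-axes [0.0003 0.0103 0.0022] after turn [0.0003 0.0103 0.0022] tilt [0.0001 0.0005] [-0.63466559  0.59633183 -7.23757346] 0.011947911494905473 18.8333
```

send_rows(commands=[[[0.0,0,0.0015,0.0004,0,0,0],[0.0,0,0.0015,0.0004,0,0,0],[0.0,0,0.0015,0.0004,0,0,0],[0.0,0,0.0015,0.0004,0,0,0],[0.0,0,0.0015,0,0,0,0],[0.0,0,0.001,0,0,0,0],[0.0,0,0.001,0,0,0,0],[0.0,0,0.001,0,0,0,0],[0.0,0,0.0005,0,0,0,0],[0.0,0,0,0,0,0,0]]])

```text
t: 19.67
ee_pos: [0.5221, 0.1608, 0.067]
orientation: [[-0.997, -0.073, 0.0], [-0.073, 0.997, 0.0], [-0.0, 0.0, -1.0]]
ft_force: [-0.4, -0.7, -5.9]
grip_width: 0.0115
grasp_force: 30.0
```

```bash
python3 go.py .5218 .1613 .0665 94.3
```

```text
pos [0.5221 0.1608 0.067 ] tool-y yaw 94.2 turn rz -0.0017
shift now-axes [0.0003 0.0005 0.0005] after turn [0.0003 0.0005 0.0005] tilt [0.     0.0001] [-0.44641428 -0.65205598 -5.89019885] 0.011535353251651264 19.6667
```

Next, feel for the end wall in small steps.

send_rows(commands=[[[0.0,0,0.0007,0,0,0,0],[0.0,0,0.0007,0,0,0,0],[0.0,0,0.0007,0,0,0,0],[0.0,0,0.0007,0,0,0,0],[0.0,0,0,0.0005,0,0,0],[0.0,0,0,0,0,0,0],[0.0,0,0,0,0,0,0],[0.0,0,0,0,0,0,0],[0.0,0,0,0,0,0,0],[0.0,0,0,0,0,0,0]]])

```text
t: 20.5
ee_pos: [0.522, 0.1617, 0.0668]
orientation: [[-0.997, -0.072, 0.0], [-0.072, 0.997, -0.003], [0.0, -0.003, -1.0]]
ft_force: [-0.1, -5.5, 1.2]
grip_width: 0.0118
grasp_force: 30.0
```

The y force shows the end wall, and the weight is now on the floor. I'll relieve the push, release, and rise.

send_rows(commands=[[[0.0,0,-0.001,0,0,0,0],[0.0,0,-0.0005,0.0003,0,0,0],[0.0,0,0,0,0,0,0],[0.016,0,0,0,0,0,0],[0.02,0,0,0,0,0,0],[0.026,0,0,0,0,0,0],[0.032,0,0,0,0,0,0],[0.04,0,0,0,0,0,0],[0.04,0,0,0,0,0,0],[0.04,0,0,0,0,0,0]]])

```text
t: 21.33
ee_pos: [0.522, 0.1621, 0.0662]
orientation: [[-0.997, -0.073, -0.0], [-0.073, 0.997, 0.0], [0.0, 0.0, -1.0]]
ft_force: [-0.3, 0.5, -0.4]
grip_width: 0.0396
grasp_force: 0.0
```

send_rows(commands=[[[0.04,0,0,-0.004,0,0,0],[0.04,0,0,-0.008,0,0,0],[0.04,0,0,-0.012,0,0,0],[0.04,0,0,-0.02,0,0,0],[0.04,0,0,-0.025,0,0,0],[0.04,0,0,-0.025,0,0,0],[0.04,0,0,-0.025,0,0,0],[0.04,0,0,-0.025,0,0,0],[0.04,0,0,-0.025,0,0,0],[0.04,0,0,-0.025,0,0,0]]])

```text
t: 22.17
ee_pos: [0.5215, 0.1621, 0.2627]
orientation: [[-0.997, -0.074, 0.0], [-0.074, 0.997, 0.0], [-0.0, 0.0, -1.0]]
ft_force: [-0.4, -1.9, -1.4]
grip_width: 0.0396
grasp_force: 0.0
```

send_rows(commands=[[[0.04,0,-0.01,-0.005,0,0,0],[0.04,0,-0.025,-0.005,0,0,0],[0.04,0,-0.03,-0.005,0,0,0],[0.04,0,-0.03,0,0,0,0],[0.04,0,-0.03,0,0,0,0],[0.04,0,-0.03,0,0,0,0],[0.04,0,-0.03,0,0,0,0],[0.04,0,-0.03,0,0,0,0],[0.04,0,-0.03,0,0,0,0],[0.04,0,-0.03,0,0,0,0]]])

```text
t: 23.0
ee_pos: [0.5415, -0.114, 0.2758]
orientation: [[-0.997, -0.073, 0.0], [-0.073, 0.997, -0.0], [0.0, -0.0, -1.0]]
ft_force: [0.4, -0.1, -0.9]
grip_width: 0.0398
grasp_force: 0.0
```

Run:
```python
from station import cams
from h import *
d=cams.snapshot('top');s=cams.snapshot('scene');np.savez('top5.npz',**d)
o=[cv2.resize(d['frame'][140:260,190:320],(520,480),interpolation=cv2.INTER_CUBIC),cv2.resize(s['frame'],(280,210))]
b=np.zeros((480,800,3),np.uint8);b[:,:520]=o[0];b[:210,520:]=o[1]
b[210:420,520:]=cv2.resize(s['frame'][170:290,215:375],(280,210))
cv2.imwrite('pics/end.png',b[...,::-1])
```

```text
(no output)
```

View pics/end.png

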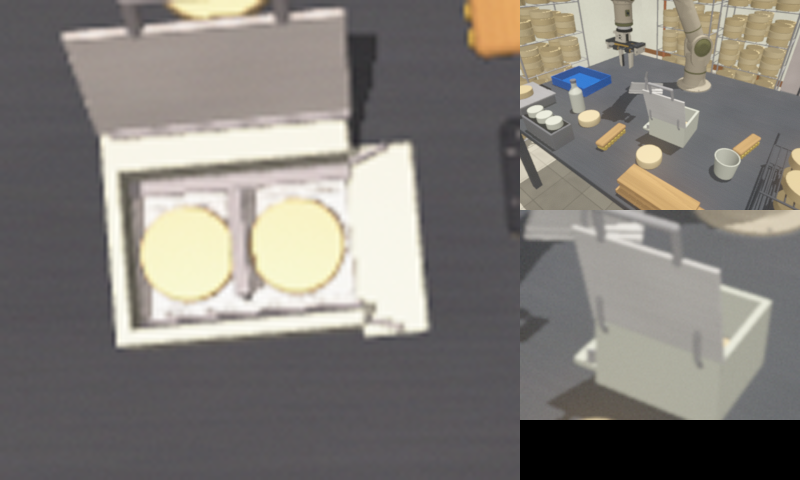

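The tray sits home under the lips: its rear edge is at the mouth (about (355,240)), both cheeses lie flat, the lid leans back and the arm is clear. Handing in.

```bash
python3 -c "
from station import ticket
print(ticket.sign_off())"
```

```text
the job is handed in; nothing more can be done
None
```

I opened the lid onto its stop, slid the tray with both cheeses home against the end wall, and handed the job in at about 23 s; it returned no verdict, but my last pictures show the lid open, both cheeses flat, the arm clear and the bystanders undisturbed.

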